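Tip the cheese portion into the food pan and park the tray in its holder

ROBOT

A 6-joint arm with a two-finger parallel gripper is mounted at the origin on a cart in front of the work surface, level with it; the furniture and walls round the work are solid. World frame = base frame: x ahead of the robot, y to its left, z up, the work surface at z = 0. Lengths are in m, angles in rad, forces in N, time in s.
With the tool pointing down it reaches from about 0.325 to 0.9 m from the base axis. Payload 6.1 kg.
Tool frame: the origin (TCP) lies at the very end of the fingers, on their centre line; the grasp point (between the pads) lies 19 mm behind it; z points along the fingers, y is the line along which they close (so a half turn about z gives the same grasp; the last joint's range is limited). The gripper opens to 87 mm and grips with 3 to 60 N. Pads are 19 mm wide; open, the fingers measure 117 mm over their backs; the gripper's body (75 mm by 190 mm) begins 51 mm behind the grasp point.
Start: joints at [1.188, 0.22, 1.526, -0, 1.395, -0.126], TCP at [0.159, 0.604, 0.223] pointing down, gripper open.
Joint ranges: [-2.98, 2.98], [-0.91, 2.08], [0.09, 2.57], [-1.24, 4.39], [0.2, 2.65], [-2.68, 2.68]. Speed limits (rad/s): [2.57, 2.57, 3.01, 3.14, 3.14, 3.14].

INTERFACE

Orientations are given as a 3x3 rotation matrix whose columns are the frame's x, y, z axes.
In Python, from bench import sensors, optics, bot, look_for, spot_point gives the robot as it stands.
- The arm moves only by the tool jog_arm, never from a script. Its argument "deltas" is a list of rows, each an object of numbers: "dx", "dy", "dz": the shift along the world's x, y, z in m; "ax", "ay", "az": the turn, a rotation vector about the world's x, y, z in units of 6 degrees (1.0 is 6 degrees); "jaw": the opening, from 0 (shut) to 1 (fully open). In form: [{"dx": .., "dy": .., "dz": .., "ax": .., "ay": .., "az": .., "jaw": ..}, ...]. A call has 1 to 10 rows; each row is the pose to reach, as a shift and turn from the pose commanded when the call began; what a row does not reach only later rows make up. A row lasts 1/8 s, in which the tool goes at most 62.5 mm and 10.7 degrees, less where a joint would pass 70% of its speed; a pose out of reach is approached as far as the arm can. A call with a gripper value outside its range is refused whole. The fingers move at their own pace and stop on an object; "newtons" is the grip in N (left out, the last holds). Time passes only in rows, so rows that repeat a pose let the fingers close. It gives the time, the measured TCP pose, the force, the opening and the grip force at its end, in the units of the state.
- sensors.state(): the state, without advancing time (a new reading comes with each control period).
- optics.snapshot(name): name is "scene" or "top"; returns a dict with "pixels" (400x640x3 uint8, red, green, blue), "range_z" (400x640 float32, m along the optical axis (not along the pixel's ray), 0 where there is no reading), "intrinsics" (3x3 intrinsics, pixels), "k1" (the pictures are not rectified: a ray, as slopes to the right and down, at radius r is drawn at 1 + k1 r^2 times it, then the intrinsics apply), "position" and "attitude" of the camera in the world. Camera axes: x right, y up, looking along -z (the intrinsics and any distortion apply to the point x, -y, -z); pixel columns grow to the right and rows downward; lengths in m; the calibration is good to about 2 mm. A picture is of the moment at which its call begins.
- bot.job_done(): hands the job in; it is judged then, once.
Trained networks look in the newest picture that a camera, given by its name, has taken for a name from the list of things; names that differ only in an ending like _2 or _b are one class to them, and where a whole thing is asked for, a point or a joint stands for the part that bears it (a point fixed in the world has none). Each returns a list of dicts, best first, with "score" (0 to 1); they miss things now and then, are a little off and sometimes report something else, mostly with a low value. They report only what shows in the picture. A call takes as long as a camera call.
- look_for(camera, name): "at" ([x, y, z] in m, in the coordinates of the camera as it stood for that picture, good to about 4 mm: the middle of the surface that is visible of it).
- spot_point(camera, name): "at" ([x, y, z] in m, in the coordinates of the camera as it stood for that picture, good to about 4 mm: a listed point, or the origin of a listed thing).
The state is a dict: "t": time; "joint_pos": joint angles; "qd": joint speeds; "tau": joint torques, N m; "tool_pos": TCP position; "tool_rot": TCP orientation; "wrist_force": force on the tool from outside, world axes, zero at the start; "ft_torque": the same for the moment, N m; "opening": finger opening in m; "gripper_force": force on a finger pad.
Only numpy, scipy, OpenCV 4.12 (cv2) and the standard library are available. Lean on these libraries where they do the work, as an engineer would, in place of code of your own. Each camera call takes 0.05 s, during which the arm holds its last target. There are 200 camera calls.

TASK

Carry the portion tray by its black grip to the steel food pan and tip it so that all five chunks of hard cheese slide off its open nose into the pan; the gripper must not touch the cheese. Then slide the empty tray nose first, right way up, down into its sloping steel holder until it sits fully home against the stop, and let go of it. Leave the pan standing where it is, and do not push or knock over the things round about.

Things in the scene. Friction and masses are not known exactly. Their poses are not given: they have to be found in the camera images.
- tray: Portion tray of folded sheet metal, loose, 0.2 to 0.3 kg, 130 long x 92 wide x 20 mm high over its walls (sheet 3 mm). Origin: centre of its underside. x points to the nose, which is open (no wall); walls at both sides and the back; z up out of the tray. A black grip sticks out behind the back wall. It starts level on the counter with the cheese on it.
- tray_grip (a point): Centre of the tray's black grip, at (-100, 0, 38) mm in the tray's frame. The grip is a bar 67 mm long in the tray's x (x from -135 to -68), 18 mm wide in y, 26 mm high (z from 25 to 51). Pinch it across its 18 mm width from above.
- tray_lip (a point): Middle of the tray's open nose edge, at (65, 0, 0) mm in the tray's frame.
- pan: Steel food pan, loose, about 0.45 kg, open at the top: 176 long (x) x 108 wide (y) x 65 mm high over its rim; inside 162 x 94 mm. Origin: centre of its underside. Its two ends are alike.
- pan_rim (a point): Centre of the pan's mouth, 65 mm above the counter.
- sleeve: The tray's holder, fixed to the counter: a steel sleeve sloping down at 30 degrees to the level. Origin: middle of the floor's upper edge, at the mouth, 66 mm above the counter. x points down the slope into the sleeve, y across, z square to its floor, upward. Inside 98 wide x 27 mm high, closed by a stop 100 mm from the mouth. The smooth tray slides down easily in it.
- sleeve_mouth (a point): Middle of the sleeve's mouth, at (0, 0, 13) mm in the sleeve's frame. Flares 20 mm long widen the mouth on all four sides, by 8 to 9 mm each; a bridge roofs the first 46 mm of the sleeve, the rest is open above. Outside the holder is 110 mm wide, 144 mm over its feet.
- sleeve_stop (a point): Middle of the stop's foot, at (100, 0, 0) mm in the sleeve's frame: where the middle of the tray's nose edge lies when the tray is home. The tray's back wall and grip then stand out above the mouth.
- cheese_0_mid (a point): Middle of one of five pale yellow chunks of hard cheese with brown rind, irregular, loose, 16 g, about 30 x 28 x 22 mm; this point lies 10 mm above its rind side. The chunks begin to slide on the tray at a slope of about 18 to 26 degrees (hidden friction).
- cheese_1_mid (a point): Middle of one of five pale yellow chunks of hard cheese with brown rind, irregular, loose, 16 g, about 30 x 28 x 22 mm; this point lies 10 mm above its rind side. The chunks begin to slide on the tray at a slope of about 18 to 26 degrees (hidden friction).
- cheese_2_mid (a point): Middle of one of five pale yellow chunks of hard cheese with brown rind, irregular, loose, 16 g, about 30 x 28 x 22 mm; this point lies 10 mm above its rind side. The chunks begin to slide on the tray at a slope of about 18 to 26 degrees (hidden friction).
- cheese_3_mid (a point): Middle of one of five pale yellow chunks of hard cheese with brown rind, irregular, loose, 16 g, about 30 x 28 x 22 mm; this point lies 10 mm above its rind side. The chunks begin to slide on the tray at a slope of about 18 to 26 degrees (hidden friction).
- cheese_4_mid (a point): Middle of one of five pale yellow chunks of hard cheese with brown rind, irregular, loose, 16 g, about 30 x 28 x 22 mm; this point lies 10 mm above its rind side. The chunks begin to slide on the tray at a slope of about 18 to 26 degrees (hidden friction).
- plate_2: Top plate of a fixed stack of white pizza plates, 301 mm across, 19 mm thick, its top about 0.21 m above the counter; origin under its centre. The stack stands on the counter straight below it: keep clear of it, also with the arm. At the back left, beyond x = 0.76 m, jars and bottles up to 0.22 m high stand close together.
- ramekin: Bystander, loose: small white bowl, 80 mm across, 36 mm high; origin at its foot's centre.
- cutter: Bystander, loose: pizza wheel with a black handle lying flat, 210 mm long, 66 mm wide, 26 mm high; origin under its middle.
- grinder: Bystander, loose: pepper grinder with a white cap, 44 mm across, 124 mm high; origin at its foot's centre.
- spice_jar: Bystander, loose: spice jar with a dark red-brown cap, 41 mm across, 105 mm high; origin at its foot's centre.

How it is judged:
By the outcome, as a careful person would: the job done as asked, in the order asked, and still so for the second after the job is handed in, with the robot touching nothing.
It also fails if it takes over 59 s, if anything falls off the work surface, if the arm or the gripper's body presses on something with over 40 N, if the wrist force passes 120 N, or if a joint passes its speed limit or range.

## Working session

There is one attempt and no reset: what is moved stays moved. The work goes in short steps, Python scripts to look and compute and a tool call to move; the robot and the scene stay as the last step left them, time stands still between calls to the robot, and variables do not carry over. Pictures are saved under pics/ and viewed, at most 10 in all, crops included, and the job is handed in when it is done.

Besides the shell and the picture viewer there is one more tool, called after "Call:" as name(argument=value, ...) on one line, values as JSON. jog_arm: Moves the arm, as the interface text tells. Its arguments: {"type":"object","properties":{"deltas":{"type":"array"},"newtons":{"type":"number"}},"required":["deltas"]}

```bash
mkdir -p pics; cat > h.py <<'E'
import numpy as np, cv2
from bench import sensors, optics, bot, look_for, spot_point
def w(s,p): return np.array(s["position"])+np.array(s["attitude"])@np.array(p)
def snap(cam,fn=None):
    s=optics.snapshot(cam)
    if fn: cv2.imwrite('pics/'+fn,s["pixels"][:,:,::-1])
    return s
def cloud(s):
    K=np.array(s["intrinsics"]);z=s["range_z"].astype(float)
    v,u=np.mgrid[0:z.shape[0],0:z.shape[1]]
    xd=(u-K[0,2])/K[0,0];yd=(v-K[1,2])/K[1,1];x,y=xd.copy(),yd.copy()
    for _ in range(8):
        f=1+s["k1"]*(x*x+y*y);x,y=xd/f,yd/f
    P=np.stack([x*z,-y*z,-z],-1)@np.array(s["attitude"]).T+np.array(s["position"])
    P[z==0]=np.nan
    return P
E
python3 - <<'E'
from h import *
for c in("top","scene"):
    s=snap(c,c+"0.png");print(c,np.round(s["position"],3),np.round(s["attitude"],2).tolist())
    for n in["tray","tray_grip","tray_lip","pan","pan_rim","sleeve","sleeve_mouth","sleeve_stop","cheese_0_mid","plate_2","ramekin","cutter","grinder","spice_jar"]:
        print(n,[(round(d["score"],2),np.round(w(s,d["at"]),3).tolist()) for d in spot_point(c,n)[:6] if d["score"]>.2])
print(sensors.state())
E
```

```text
top [ 0.284 -0.056  1.461] [[0.37, 0.91, -0.2], [-0.93, 0.36, -0.07], [0.0, 0.21, 0.98]]
tray [(0.68, [0.466, 0.052, 0.002]), (0.33, [0.463, -0.051, 0.037])]
tray_grip [(0.58, [0.461, -0.048, 0.04])]
tray_lip [(0.67, [0.466, 0.116, 0.002]), (0.39, [0.6, -0.238, 0.187])]
pan [(0.84, [0.672, 0.298, -0.002])]
pan_rim [(0.88, [0.665, 0.3, 0.067])]
sleeve [(0.38, [0.485, 0.083, 0.015])]
sleeve_mouth []
sleeve_stop []
cheese_0_mid [(0.5, [0.441, 0.087, 0.013])]
plate_2 [(0.69, [0.599, -0.241, 0.192])]
ramekin [(0.69, [0.384, 0.113, 0.003])]
cutter [(0.8, [0.382, -0.225, -0.0])]
grinder [(0.74, [0.464, 0.049, 0.001]), (0.67, [0.728, -0.031, -0.003])]
spice_jar [(0.61, [0.775, 0.196, 0.003])]
scene [-0.043 -0.534  0.689] [[0.7, 0.38, -0.6], [-0.71, 0.39, -0.58], [0.01, 0.84, 0.55]]
tray [(0.92, [0.467, 0.047, 0.004])]
tray_grip [(0.7, [0.462, -0.054, 0.038])]
tray_lip [(0.71, [0.473, 0.111, -0.001])]
pan [(0.78, [0.668, 0.296, 0.002])]
pan_rim [(0.94, [0.673, 0.292, 0.067])]
sleeve [(0.88, [0.468, 0.266, 0.068])]
sleeve_mouth [(0.72, [0.468, 0.269, 0.076])]
sleeve_stop [(0.86, [0.49, 0.346, 
[... 406 characters left out ...]
00, -1.26060789e-01]), 'qd': array([-2.17792624e-04, -2.73781600e-04, -4.27523196e-05, -1.22220848e-03,
       -6.47448535e-04, -1.16161822e-03]), 'tau': array([-1.76953654e-03, -4.94541156e+01, -3.87702870e+01,  6.98716706e-02,
        4.69807698e-02, -2.46204081e-05]), 'tool_pos': array([0.15872437, 0.60450535, 0.22253841]), 'tool_rot': array([[-9.67204129e-01,  2.54000338e-01, -1.35814754e-05],
       [ 2.54000338e-01,  9.67204129e-01, -7.17474514e-06],
       [ 1.13136714e-05, -1.03891425e-05, -1.00000000e+00]]), 'wrist_force': array([-0.14533733,  0.30392313,  0.77488685]), 'ft_torque': array([-0.00986584,  0.02299443,  0.00847302]), 'gripper_force': 0.0, 'opening': 0.08684087296441158}
```

View pics/top0.png

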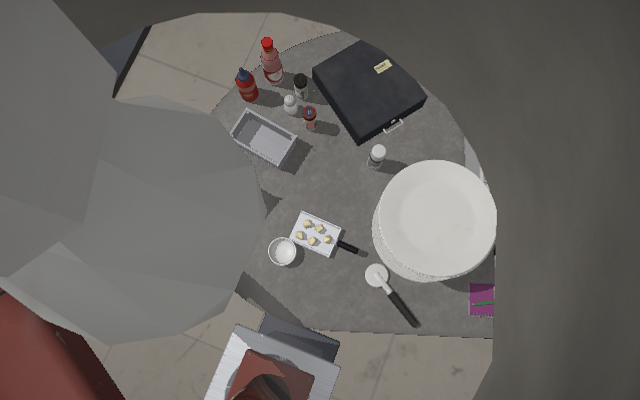

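View pics/scene0.png

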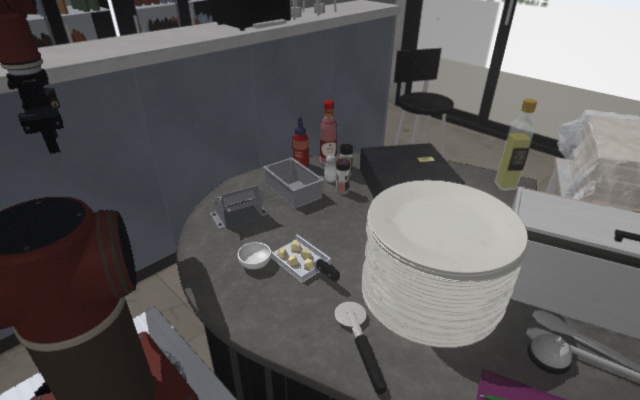

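The top picture shows the tray at (316,235) with its grip at (348,247), and the pan at (264,137). The arm hides the sleeve there. In the scene picture the sleeve is at (238,200). Next I measure headings from the depth data.

```bash
python3 - <<'E'
from h import *
from scipy import ndimage as nd
def rect(P,name):
    r=cv2.minAreaRect(P[:,:2].astype(np.float32)*1000);b=cv2.boxPoints(r)
    print(name,len(P),np.round(r[0]),np.round(r[1]),round(r[2],1),np.round(b).tolist(),np.round(np.percentile(P[:,2],[5,50,95]),3))
for c in("top","scene"):
    s=snap(c);C=cloud(s).reshape(-1,3);px=s["pixels"].reshape(-1,3).astype(int)
    def box(c0,h,z0,z1,m=None):
        k=(abs(C[:,0]-c0[0])<h[0])&(abs(C[:,1]-c0[1])<h[1])&(C[:,2]>z0)&(C[:,2]<z1)
        return C[k] if m is None else C[k&m]
    print(c)
    rect(box((.467,.05),(.075,.08),.010,.03),"tray walls")
    rect(box((.467,.05),(.052,.075),.001,.03,px.min(1)>150),"tray bright")
    rect(box((.462,-.053),(.03,.05),.035,.06),"grip")
    rect(box((.67,.297),(.12,.12),.050,.075),"pan rim")
    rect(box((.385,-.22),(.1,.14),.008,.04),"cutter")
    rect(box((.475,.30),(.1,.1),.02,.13),"sleeve")
E
```

```text
top
tray walls 583 [461.  52.] [146. 150.] 84.7 [[379.0, -14.0], [529.0, -28.0], [542.0, 118.0], [393.0, 132.0]] [0.011 0.02  0.028]
tray bright 1033 [462.  52.] [135.  99.] 88.0 [[411.0, -14.0], [509.0, -17.0], [514.0, 118.0], [416.0, 122.0]] [0.002 0.006 0.027]
grip 159 [461. -49.] [68. 19.] 86.8 [[450.0, -83.0], [469.0, -84.0], [473.0, -16.0], [454.0, -15.0]] [0.042 0.05  0.056]
pan rim 660 [706. 305.] [235. 182.] 81.1 [[598.0, 203.0], [778.0, 175.0], [814.0, 407.0], [634.0, 435.0]] [0.053 0.065 0.071]
cutter 982 [ 384. -217.] [273. 186.] 84.8 [[279.0, -344.0], [464.0, -361.0], [489.0, -89.0], [304.0, -72.0]] [0.009 0.019 0.029]Traceback (most recent call last):
  File "<stdin>", line 17, in <module>
  File "<stdin>", line 5, in rect
    return _quantile_unchecked(
        a, q, axis, out, overwrite_input, method, keepdims, weights)
    return _ureduce(a,
                    func=_quantile_ureduce_func,
    ...<5 lines>...
                    overwrite_input=overwrite_input,
                    method=method)
    r = func(a, **kwargs)
    result = _quantile(arr,
                       quantiles=q,
    ...<2 lines>...
                       out=out,
                       weights=wgt)
    slices_having_nans = np.isnan(arr[-1, ...])
                                  ~~~^^^^^^^^^
IndexError: index -1 is out of bounds for axis 0 with size 0
```

Call:
jog_arm(deltas=[{"dz": 0.03, "dx": 0.04, "dy": -0.04}, {"dz": 0.06, "dx": 0.07, "dy": -0.09}, {"dz": 0.07, "dx": 0.1, "dy": -0.15}, {"dz": 0.07, "dx": 0.14, "dy": -0.2}, {"dz": 0.07, "dx": 0.17, "dy": -0.25}, {"dz": 0.07, "dx": 0.2, "dy": -0.3}, {"dz": 0.07, "dx": 0.22, "dy": -0.36}, {"dz": 0.07, "dx": 0.24, "dy": -0.42}, {"dz": 0.07, "dx": 0.26, "dy": -0.48}, {"dz": 0.07, "dx": 0.28, "dy": -0.54}])

```text
invalid input
```

Call:
jog_arm(deltas=[{"dx": 0.02, "dy": -0.03, "dz": 0.04, "ax": 0, "ay": 0, "az": -1.3, "jaw": 0.6}, {"dx": 0.05, "dy": -0.08, "dz": 0.06, "ax": 0, "ay": 0, "az": -2.6, "jaw": 0.6}, {"dx": 0.08, "dy": -0.13, "dz": 0.06, "ax": 0, "ay": 0, "az": -3.9, "jaw": 0.6}, {"dx": 0.11, "dy": -0.18, "dz": 0.06, "ax": 0, "ay": 0, "az": -5.2, "jaw": 0.6}, {"dx": 0.14, "dy": -0.23, "dz": 0.06, "ax": 0, "ay": 0, "az": -6.5, "jaw": 0.6}, {"dx": 0.17, "dy": -0.28, "dz": 0.06, "ax": 0, "ay": 0, "az": -7.8, "jaw": 0.6}, {"dx": 0.2, "dy": -0.34, "dz": 0.06, "ax": 0, "ay": 0, "az": -9.1, "jaw": 0.6}, {"dx": 0.23, "dy": -0.4, "dz": 0.06, "ax": 0, "ay": 0, "az": -10.4, "jaw": 0.6}, {"dx": 0.25, "dy": -0.45, "dz": 0.06, "ax": 0, "ay": 0, "az": -11.7, "jaw": 0.6}, {"dx": 0.27, "dy": -0.5, "dz": 0.06, "ax": 0, "ay": 0, "az": -13.1, "jaw": 0.6}])

```text
t: 2.8
tool_pos: [0.4293, 0.1024, 0.2829]
tool_rot: [[0.063, 0.998, 0.001], [0.998, -0.063, 0.0], [0.0, 0.001, -1.0]]
wrist_force: [0.5, -0.0, -0.2]
opening: 0.0521
gripper_force: 0.0
```

```bash
python3 - <<'E'
from h import *
for c in("top","scene"):
    s=snap(c,c+"1.png")
    for n in["pan","pan_rim","sleeve","sleeve_mouth","sleeve_stop","tray_grip","tray_lip","spice_jar","grinder"]:
        print(n,[(round(d["score"],2),np.round(w(s,d["at"]),3).tolist()) for d in spot_point(c,n)[:3] if d["score"]>.2])
    C=cloud(s); np.save(c+"1.npy",C)
    for nm,c0,h,z0 in(("pan",(.67,.297),(.1,.11),.03),("sleeve",(.475,.3),(.1,.11),.012)):
        m=(abs(C[...,0]-c0[0])<h[0])&(abs(C[...,1]-c0[1])<h[1])&(C[...,2]>z0)&(C[...,2]<.15)
        n,l,st,_=cv2.connectedComponentsWithStats(m.astype(np.uint8))
        for i in range(1,n):
            if st[i,4]>60:
                P=C[l==i];r=cv2.minAreaRect(P[:,:2].astype(np.float32)*1000)
                print(c,nm,len(P),np.round(r[0]),np.round(r[1]),round(r[2],1),np.round(cv2.boxPoints(r)).tolist(),P[:,2].max().round(3))
a=[cv2.resize(cv2.imread('pics/top1.png')[70:250,200:420],None,fx=3,fy=3),]
cv2.imwrite('pics/c1.png',a[0][:540,:660]);
E
```

```text
pan [(0.91, [0.667, 0.297, -0.002])]
pan_rim [(0.86, [0.663, 0.299, 0.067]), (0.7, [0.44, 0.09, 0.014])]
sleeve []
sleeve_mouth []
sleeve_stop [(0.58, [0.465, 0.049, 0.003])]
tray_grip [(0.85, [0.46, -0.052, 0.039])]
tray_lip [(0.92, [0.467, 0.114, 0.005])]
spice_jar [(0.76, [0.775, 0.19, 0.003]), (0.56, [0.733, -0.033, -0.004])]
grinder [(0.75, [0.729, -0.031, -0.004])]
top pan 791 [668. 298.] [178. 109.] 81.2 [[600.0, 218.0], [708.0, 201.0], [735.0, 377.0], [627.0, 394.0]] 0.074
top pan 76 [761. 198.] [22. 17.] 86.8 [[752.0, 188.0], [769.0, 187.0], [770.0, 209.0], [754.0, 210.0]] 0.11
pan [(0.86, [0.67, 0.294, 0.0])]
pan_rim [(0.96, [0.674, 0.293, 0.067])]
sleeve [(0.92, [0.469, 0.264, 0.068])]
sleeve_mouth [(0.67, [0.468, 0.27, 0.076])]
sleeve_stop [(0.62, [0.49, 0.345, 0.013]), (0.49, [0.463, -0.053, 0.039]), (0.39, [0.447, 0.091, 0.012])]
tray_grip [(0.65, [0.463, -0.055, 0.041])]
tray_lip [(0.89, [0.475, 0.112, 0.002]), (0.65, [0.676, 0.292, 0.068]), (0.54, [0.385, 0.114, -0.001])]
spice_jar [(0.98, [0.779, 0.185, 0.002]), (0.37, [0.466, 0.006, 0.009])]
grinder []
scene pan 1159 [670. 294.] [182. 110.] 81.6 [[602.0, 212.0], [711.0, 196.0], [738.0, 376.0], [629.0, 392.0]] 0.069
scene pan 62 [762. 196.] [19. 12.] 80.4 [[755.0, 187.0], [767.0, 185.0], [770.0, 204.0], [758.0, 206.0]] 0.107
scene sleeve 962 [477. 301.] [123. 120.] 74.3 [[403.0, 259.0], [518.0, 226.0], [551.0, 344.0], [436.0, 377.0]] 0.109
```

View pics/c1.png

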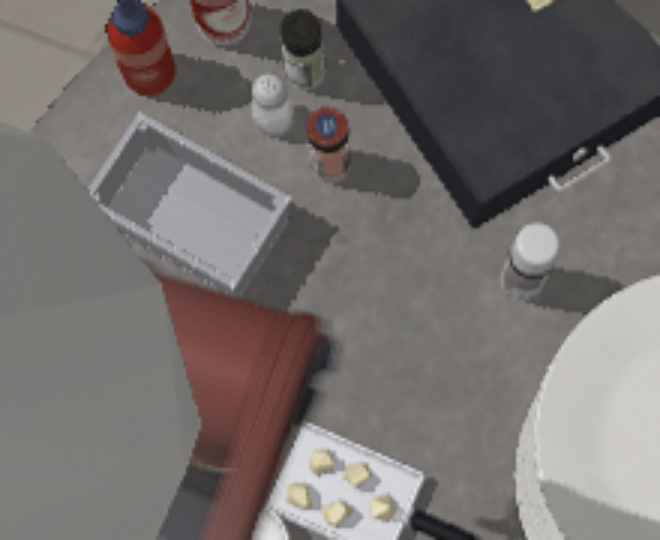

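The crop shows the pan upright at (190,205), and the tray and cheese untouched at (350,480). The arm still hides the sleeve. Both cameras agree on the pan (0.669, 0.296, heading 81.3°), and the scene camera gives the sleeve heading as 74.4°.

Call:
jog_arm(deltas=[{"dx": 0.01, "dy": -0.04, "dz": 0, "ax": 0, "ay": 0, "az": 0, "jaw": 0.6}, {"dx": 0.02, "dy": -0.09, "dz": -0.01, "ax": 0, "ay": 0, "az": 0, "jaw": 0.6}, {"dx": 0.033, "dy": -0.138, "dz": -0.04, "ax": 0, "ay": 0, "az": 0, "jaw": 0.6}, {"dx": 0.033, "dy": -0.138, "dz": -0.09, "ax": 0, "ay": 0, "az": 0, "jaw": 0.6}, {"dx": 0.033, "dy": -0.138, "dz": -0.14, "ax": 0, "ay": 0, "az": 0, "jaw": 0.6}, {"dx": 0.033, "dy": -0.138, "dz": -0.185, "ax": 0, "ay": 0, "az": 0, "jaw": 0.6}, {"dx": 0.033, "dy": -0.138, "dz": -0.205, "ax": 0, "ay": 0, "az": 0, "jaw": 0.6}, {"dx": 0.033, "dy": -0.138, "dz": -0.205, "ax": 0, "ay": 0, "az": 0, "jaw": 0.6}])

```text
t: 4.8
tool_pos: [0.4601, -0.0332, 0.0758]
tool_rot: [[0.058, 0.998, -0.004], [0.998, -0.058, 0.001], [0.001, -0.004, -1.0]]
wrist_force: [-0.2, -1.1, 0.3]
opening: 0.0523
gripper_force: 0.0
```

```bash
python3 - <<'E'
from h import *
q=sensors.state();print(q["joint_pos"].round(3),q["tool_pos"].round(4),q["wrist_force"].round(1))
s=snap("scene","s2.png")
for n in["tray_grip","tray_lip","tray"]:
    print(n,[(round(d["score"],2),np.round(w(s,d["at"]),3).tolist()) for d in spot_point("scene",n)[:2]])
t=snap("top")
for n in["sleeve","sleeve_mouth","sleeve_stop"]:
    print(n,[(round(d["score"],2),np.round(w(t,d["at"]),3).tolist()) for d in spot_point("top",n)[:2]])
i=cv2.imread('pics/s2.png')[150:320,170:410];cv2.imwrite('pics/s2c.png',cv2.resize(i,None,fx=3.3,fy=3.3))
E
```

```text
[-0.243 -0.006  2.067 -0.     1.085 -0.185] [ 0.4601 -0.0332  0.0758] [-0.2 -1.1  0.3]
tray_grip [(0.7, [0.463, -0.053, 0.039])]
tray_lip [(0.97, [0.471, 0.109, 0.002])]
tray [(0.73, [0.387, -0.224, 0.002]), (0.61, [0.464, 0.048, -0.001])]
sleeve [(0.41, [0.664, 0.299, 0.067]), (0.36, [0.775, 0.193, 0.002])]
sleeve_mouth []
sleeve_stop [(0.69, [0.665, 0.298, 0.066])]
```

View pics/s2c.png

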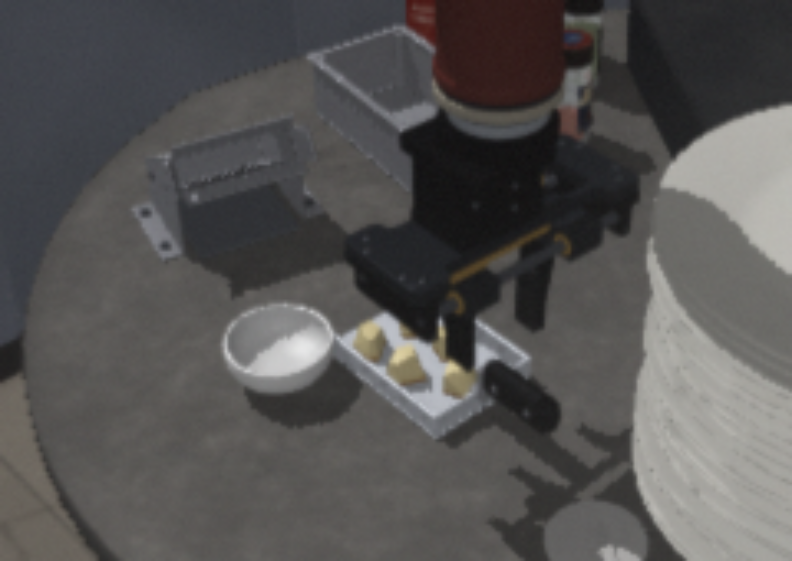

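The crop shows the open fingers straddling the line of the grip, just in front of it at (490,380), and the cheese clear. Now I lower and grip.

Call:
jog_arm(deltas=[{"dx": 0.002, "dy": -0.004, "dz": -0.02, "ax": 0, "ay": 0, "az": 0, "jaw": 0.6}, {"dx": 0.002, "dy": -0.004, "dz": -0.04, "ax": 0, "ay": 0, "az": 0, "jaw": 0.6}, {"dx": 0.002, "dy": -0.004, "dz": -0.055, "ax": 0, "ay": 0, "az": 0, "jaw": 0.6}, {"dx": 0.002, "dy": -0.004, "dz": -0.055, "ax": 0, "ay": 0, "az": 0, "jaw": 0.6}, {"dx": 0.002, "dy": -0.004, "dz": -0.055, "ax": 0, "ay": 0, "az": 0, "jaw": 0.3}, {"dx": 0.002, "dy": -0.004, "dz": -0.055, "ax": 0, "ay": 0, "az": 0, "jaw": 0.1}, {"dx": 0.002, "dy": -0.004, "dz": -0.055, "ax": 0, "ay": 0, "az": 0, "jaw": 0.1}, {"dx": 0.002, "dy": -0.004, "dz": -0.055, "ax": 0, "ay": 0, "az": 0, "jaw": 0.1}, {"dx": 0.002, "dy": -0.004, "dz": -0.055, "ax": 0, "ay": 0, "az": 0, "jaw": 0.1}], newtons=55)

```text
t: 6.32
tool_pos: [0.4639, -0.0375, 0.0228]
tool_rot: [[0.058, 0.998, 0.0], [0.998, -0.058, -0.0], [-0.0, 0.0, -1.0]]
wrist_force: [-2.0, 0.3, 2.2]
opening: 0.0179
gripper_force: 54.9
```

Call:
jog_arm(deltas=[{"dx": 0, "dy": 0, "dz": 0.008, "ax": 0, "ay": 0, "az": 0, "jaw": 0}, {"dx": 0, "dy": 0, "dz": 0.022, "ax": 0, "ay": 0, "az": 0, "jaw": 0}, {"dx": 0, "dy": 0, "dz": 0.042, "ax": 0, "ay": 0, "az": 0, "jaw": 0}, {"dx": 0, "dy": 0, "dz": 0.066, "ax": 0, "ay": 0, "az": 0, "jaw": 0}, {"dx": 0, "dy": 0, "dz": 0.092, "ax": 0, "ay": 0, "az": 0, "jaw": 0}, {"dx": 0, "dy": 0, "dz": 0.118, "ax": 0, "ay": 0, "az": 0, "jaw": 0}, {"dx": 0, "dy": 0, "dz": 0.142, "ax": 0, "ay": 0, "az": 0, "jaw": 0}, {"dx": 0, "dy": 0, "dz": 0.16, "ax": 0, "ay": 0, "az": 0, "jaw": 0}, {"dx": 0, "dy": 0, "dz": 0.17, "ax": 0, "ay": 0, "az": 0, "jaw": 0}, {"dx": 0, "dy": 0, "dz": 0.17, "ax": 0, "ay": 0, "az": 0, "jaw": 0}])

```text
t: 7.58
tool_pos: [0.464, -0.0376, 0.193]
tool_rot: [[0.058, 0.998, 0.001], [0.998, -0.058, -0.0], [-0.0, 0.001, -1.0]]
wrist_force: [-0.2, 0.1, -3.7]
opening: 0.0169
gripper_force: 54.9
```

```bash
cat >> h.py <<'E'
from scipy.spatial.transform import Rotation as Ro
def plan(az,slope,ref_tray,ref_pt,T_tcp_tray=None,gx=-.0865,gz=.038):
    """tool target so that tray-frame point ref_tray lies at world ref_pt; tray x at az (deg), nose down slope."""
    Rt=Ro.from_euler('z',az,degrees=True)*Ro.from_euler('y',slope,degrees=True)
    M=Rt.as_matrix()
    Rtool=M@np.diag([1,-1,-1])           # tool x=tray x, z down
    tcp=np.array(ref_pt)+M@(np.array([gx,0,gz])-np.array(ref_tray))+Rtool[:,2]*.019
    return tcp,Rtool
def delta(tcp,R,R0=None,p0=None):
    q=sensors.state();p0=q["tool_pos"] if p0 is None else p0;R0=q["tool_rot"] if R0 is None else R0
    return np.round(tcp-p0,4),np.round(np.degrees(Ro.from_matrix(R@np.array(R0).T).as_rotvec())/6,2)
E
python3 - <<'E'
from h import *
q=sensors.state();print(q["joint_pos"].round(3),q["tool_pos"].round(4),q["tool_rot"].round(3).tolist(),q["wrist_force"].round(1))
c=np.array([.669,.296,0]);u=np.array([.151,.988,0])
for sl,z in((0,.12),(30,.08),(40,.08)):
    tcp,R=plan(81.3,sl,[.065,0,0],c-.05*u+[0,0,z]);print(sl,tcp.round(4),delta(tcp,R))
s=snap("scene","s3.png")
for n in["tray_grip","tray_lip","tray","cheese_0_mid"]:
    print(n,[(round(d["score"],2),np.round(w(s,d["at"]),3).tolist()) for d in spot_point("scene",n)[:2]])
C=cloud(s);np.save("s3.npy",C)
E
```

```text
[-0.25  -0.148  1.961 -0.     1.327 -0.193] [ 0.464  -0.0376  0.193 ] [[0.058, 0.998, 0.001], [0.998, -0.058, -0.0], [-0.0, 0.001, -1.0]] [-0.2  0.1 -3.7]
0 [0.6385 0.0968 0.139 ] (array([ 0.1745,  0.1344, -0.054 ]), array([ 0.  ,  0.01, -0.9 ]))
30 [0.643  0.1263 0.1722] (array([ 0.179 ,  0.1639, -0.0208]), array([-4.97,  0.53, -0.88]))
40 [0.6457 0.144  0.1919] (array([ 0.1817,  0.1815, -0.0011]), array([-6.63,  0.71, -0.86]))
tray_grip [(0.92, [0.462, -0.053, 0.209]), (0.6, [0.447, 0.091, 0.185])]
tray_lip [(0.98, [0.476, 0.108, 0.17])]
tray [(0.63, [0.465, 0.048, 0.173]), (0.62, [0.45, 0.045, 0.186])]
cheese_0_mid [(0.29, [0.469, 0.264, 0.066])]
```

View pics/s3.png

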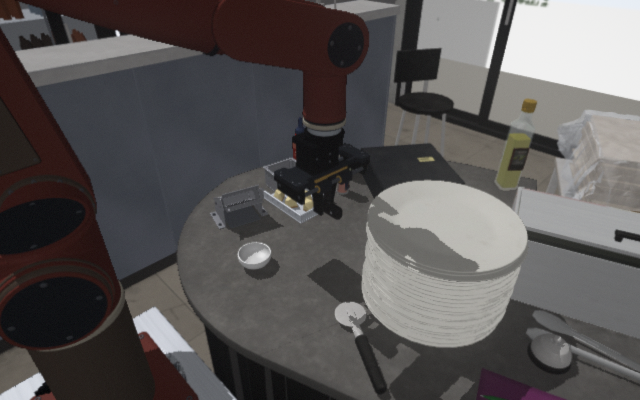

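The tray hangs level at (300,200) with all the chunks on it, and the lip is at z=0.170 as expected. Next I carry it over with gentle ramps.

Call:
jog_arm(deltas=[{"dx": 0.006, "dy": 0.005, "dz": 0, "ax": 0, "ay": 0, "az": -0.03, "jaw": 0}, {"dx": 0.019, "dy": 0.015, "dz": 0, "ax": 0, "ay": 0, "az": -0.1, "jaw": 0}, {"dx": 0.041, "dy": 0.032, "dz": 0, "ax": 0, "ay": 0, "az": -0.21, "jaw": 0}, {"dx": 0.067, "dy": 0.052, "dz": 0, "ax": 0, "ay": 0, "az": -0.35, "jaw": 0}, {"dx": 0.094, "dy": 0.072, "dz": 0, "ax": 0, "ay": 0, "az": -0.48, "jaw": 0}, {"dx": 0.12, "dy": 0.092, "dz": 0, "ax": 0, "ay": 0, "az": -0.62, "jaw": 0}, {"dx": 0.143, "dy": 0.11, "dz": 0, "ax": 0, "ay": 0, "az": -0.74, "jaw": 0}, {"dx": 0.16, "dy": 0.123, "dz": 0, "ax": 0, "ay": 0, "az": -0.83, "jaw": 0}, {"dx": 0.17, "dy": 0.131, "dz": 0, "ax": 0, "ay": 0, "az": -0.88, "jaw": 0}, {"dx": 0.1745, "dy": 0.1345, "dz": 0, "ax": 0, "ay": 0, "az": -0.9, "jaw": 0}])

```text
t: 9.07
tool_pos: [0.6386, 0.0979, 0.1919]
tool_rot: [[0.151, 0.989, -0.001], [0.989, -0.151, -0.0], [-0.0, -0.001, -1.0]]
wrist_force: [-0.2, -0.2, -3.9]
opening: 0.0176
gripper_force: 54.9
```

```bash
python3 - <<'E'
from h import *
q=sensors.state();print(q["joint_pos"].round(3),q["tool_pos"].round(4),q["wrist_force"].round(1))
c=np.array([.669,.296,0]);u=np.array([.151,.988,0])
for sl,z in((0,.12),(12,.1),(30,.082),(38,.08)):
    tcp,R=plan(81.3,sl,[.065,0,0],c-.05*u+[0,0,z]);print(sl,delta(tcp,R))
for cam in ("top","scene"):
  s=snap(cam,cam+"4.png")
  for n in["tray_grip","tray_lip","pan_rim","sleeve","sleeve_mouth","sleeve_stop"]:
    print(n,[(round(d["score"],2),np.round(w(s,d["at"]),3).tolist()) for d in spot_point(cam,n)[:2]])
E
```

```text
[ 0.03   0.292  1.499 -0.     1.352  0.182] [0.6386 0.0979 0.1919] [-0.2 -0.2 -3.9]
0 (array([-0.    , -0.001 , -0.0529]), array([ 0.  , -0.01, -0.  ]))
12 (array([ 0.0011,  0.0062, -0.0418]), array([-1.98,  0.29, -0.  ]))
30 (array([ 0.0045,  0.0284, -0.0177]), array([-4.94,  0.75, -0.  ]))
38 (array([ 0.0066,  0.0423, -0.0037]), array([-6.26,  0.95, -0.  ]))
tray_grip [(0.65, [0.63, 0.083, 0.209])]
tray_lip [(0.57, [0.664, 0.249, 0.174])]
pan_rim [(0.67, [0.664, 0.299, 0.065])]
sleeve []
sleeve_mouth []
sleeve_stop []
tray_grip [(0.76, [0.638, 0.083, 0.21])]
tray_lip [(0.65, [0.663, 0.243, 0.171])]
pan_rim [(0.75, [0.676, 0.294, 0.066])]
sleeve [(0.73, [0.464, 0.265, 0.066])]
sleeve_mouth [(0.8, [0.469, 0.274, 0.075])]
sleeve_stop [(0.68, [0.487, 0.345, 0.014]), (0.45, [0.389, -0.221, 0.0])]
```

Call:
jog_arm(deltas=[{"dx": 0, "dy": 0.001, "dz": -0.01, "ax": -0.3, "ay": 0.05, "az": 0, "jaw": 0}, {"dx": 0, "dy": 0.002, "dz": -0.025, "ax": -0.8, "ay": 0.12, "az": 0, "jaw": 0}, {"dx": 0.001, "dy": 0.004, "dz": -0.037, "ax": -1.4, "ay": 0.2, "az": 0, "jaw": 0}, {"dx": 0.001, "dy": 0.006, "dz": -0.042, "ax": -1.98, "ay": 0.29, "az": 0, "jaw": 0}, {"dx": 0.002, "dy": 0.013, "dz": -0.038, "ax": -2.9, "ay": 0.43, "az": 0, "jaw": 0}, {"dx": 0.003, "dy": 0.02, "dz": -0.03, "ax": -3.9, "ay": 0.59, "az": 0, "jaw": 0}, {"dx": 0.0045, "dy": 0.0284, "dz": -0.0177, "ax": -4.94, "ay": 0.75, "az": 0, "jaw": 0}, {"dx": 0.0045, "dy": 0.0284, "dz": -0.0177, "ax": -4.94, "ay": 0.75, "az": 0, "jaw": 0}, {"dx": 0.0066, "dy": 0.0423, "dz": -0.0037, "ax": -6.26, "ay": 0.95, "az": 0, "jaw": 0}, {"dx": 0.0066, "dy": 0.0423, "dz": -0.0037, "ax": -6.26, "ay": 0.95, "az": 0, "jaw": 0}])

```text
t: 11.02
tool_pos: [0.6445, 0.141, 0.1867]
tool_rot: [[0.116, 0.989, -0.092], [0.78, -0.149, -0.608], [-0.615, -0.001, -0.789]]
wrist_force: [-0.9, 0.1, -2.6]
opening: 0.0176
gripper_force: 54.9
```

```bash
python3 - <<'E'
from h import *
q=sensors.state();print(q["joint_pos"].round(3),q["tool_pos"].round(4),q["wrist_force"].round(1))
a=snap("top","top5.png");b=snap("scene","s5.png")
for s,cam in((a,"top"),(b,"scene")):
  for n in["cheese_0_mid","tray_lip","tray_grip","pan_rim"]:
    print(n,[(round(d["score"],2),np.round(w(s,d["at"]),3).tolist()) for d in spot_point(cam,n)[:6]])
f=lambda n,r:cv2.resize(cv2.imread('pics/'+n)[r[0]:r[1],r[2]:r[3]],(400,400))
cv2.imwrite('pics/c5.png',np.hstack([f('top5.png',(80,220,210,350)),f('s5.png',(120,260,240,380))]))
E
```

```text
[ 0.373  0.623  1.202 -0.564  1.67   0.568] [0.6445 0.141  0.1867] [-0.9  0.1 -2.6]
cheese_0_mid [(0.37, [0.639, 0.328, 0.013])]
tray_lip [(0.65, [0.656, 0.249, 0.081])]
tray_grip [(0.87, [0.641, 0.139, 0.209])]
pan_rim [(0.58, [0.668, 0.298, 0.069])]
cheese_0_mid []
tray_lip [(0.86, [0.661, 0.242, 0.078])]
tray_grip [(0.59, [0.644, 0.136, 0.211]), (0.43, [0.704, 0.29, 0.016])]
pan_rim [(0.9, [0.676, 0.289, 0.068])]
```

View pics/c5.png

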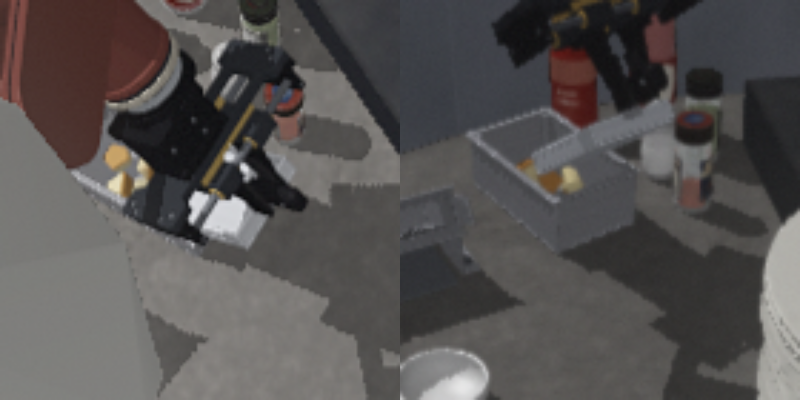

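The left half shows chunks in the pan at (120,170) and the tray floor bare at (235,215). The right half shows the nose inside the pan mouth. I tip it a little more to be sure, then lift clear.

Call:
jog_arm(deltas=[{"dx": 0.001, "dy": 0.008, "dz": 0.012, "ax": -0.8, "ay": 0.12, "az": 0, "jaw": 0}, {"dx": 0.001, "dy": 0.008, "dz": 0.012, "ax": -0.8, "ay": 0.12, "az": 0, "jaw": 0}, {"dx": 0.001, "dy": 0.008, "dz": 0.012, "ax": -0.8, "ay": 0.12, "az": 0, "jaw": 0}, {"dx": 0, "dy": 0.004, "dz": 0.03, "ax": -0.8, "ay": 0.12, "az": 0, "jaw": 0}, {"dx": 0, "dy": 0, "dz": 0.06, "ax": -0.8, "ay": 0.12, "az": 0, "jaw": 0}, {"dx": -0.01, "dy": -0.02, "dz": 0.09, "ax": -0.4, "ay": 0.06, "az": 0, "jaw": 0}, {"dx": -0.03, "dy": -0.045, "dz": 0.11, "ax": 0, "ay": 0, "az": 0, "jaw": 0}, {"dx": -0.06, "dy": -0.06, "dz": 0.12, "ax": 0.5, "ay": -0.08, "az": 0, "jaw": 0}, {"dx": -0.08, "dy": -0.06, "dz": 0.12, "ax": 1, "ay": -0.15, "az": 0, "jaw": 0}, {"dx": -0.08, "dy": -0.06, "dz": 0.12, "ax": 1.3, "ay": -0.2, "az": 0, "jaw": 0}])

```text
t: 12.78
tool_pos: [0.5647, 0.0786, 0.3128]
tool_rot: [[0.134, 0.988, -0.071], [0.856, -0.152, -0.494], [-0.499, 0.006, -0.867]]
wrist_force: [0.9, 0.7, -1.4]
opening: 0.0176
gripper_force: 54.9
```

```bash
python3 - <<'E'
from h import *
q=sensors.state();print(q["joint_pos"].round(3),q["tool_pos"].round(4),q["wrist_force"].round(1))
a=snap("top","top6.png");b=snap("scene","s6.png")
for s,cam in((a,"top"),(b,"scene")):
  for n in["cheese_0_mid","tray_lip","tray_grip","sleeve","sleeve_mouth","sleeve_stop","pan_rim"]:
    print(n,[(round(d["score"],2),np.round(w(s,d["at"]),3).tolist()) for d in spot_point(cam,n)[:5] if d["score"]>.25])
R=q["tool_rot"];M=R@np.diag([1,-1,-1]);g=q["tool_pos"]-.019*R[:,2]
print("lip pred",g+M@[.065+.0865,0,-.038],"grip pred",g+M@[-.0135,0,0])
np.save("s6.npy",cloud(b))
o=np.array([.467,.265,.066]);az=74.4;Ms=(Ro.from_euler('z',az,degrees=True)*Ro.from_euler('y',30,degrees=True)).as_matrix()
for p in([-.04,0,.015],[-.04,0,.006]):
    tcp,Rt=plan(az,30,[.065,0,0],o+Ms@p);print(p,tcp.round(4),delta(tcp,Rt))
f=lambda n,r:cv2.resize(cv2.imread('pics/'+n)[r[0]:r[1],r[2]:r[3]],(400,400))
cv2.imwrite('pics/c6.png',np.hstack([f('top6.png',(80,220,210,350)),f('s6.png',(140,260,200,320))]))
E
```

```text
[ 0.275  0.229  1.433 -0.477  1.693  0.421] [0.5647 0.0786 0.3128] [ 0.9  0.7 -1.4]
cheese_0_mid []
tray_lip []
tray_grip [(0.94, [0.562, 0.075, 0.337])]
sleeve []
sleeve_mouth []
sleeve_stop []
pan_rim []
cheese_0_mid []
tray_lip []
tray_grip [(0.9, [0.567, 0.073, 0.336])]
sleeve [(0.88, [0.469, 0.263, 0.069])]
sleeve_mouth [(0.79, [0.47, 0.272, 0.076]), (0.51, [0.601, -0.243, 0.191])]
sleeve_stop [(0.67, [0.486, 0.347, 0.015])]
pan_rim [(0.79, [0.674, 0.292, 0.066])]
lip pred [0.5836875  0.19896374 0.22075722] grip pred [0.56418612 0.07646035 0.33600312]
[-0.04, 0, 0.015] [0.427  0.1216 0.1912] (array([-0.1379,  0.0423, -0.1176]), array([ 0.02,  0.  , -1.15]))
[-0.04, 0, 0.006] [0.4258 0.1173 0.1834] (array([-0.1391,  0.038 , -0.1254]), array([ 0.02,  0.  , -1.15]))
```

View pics/c6.png

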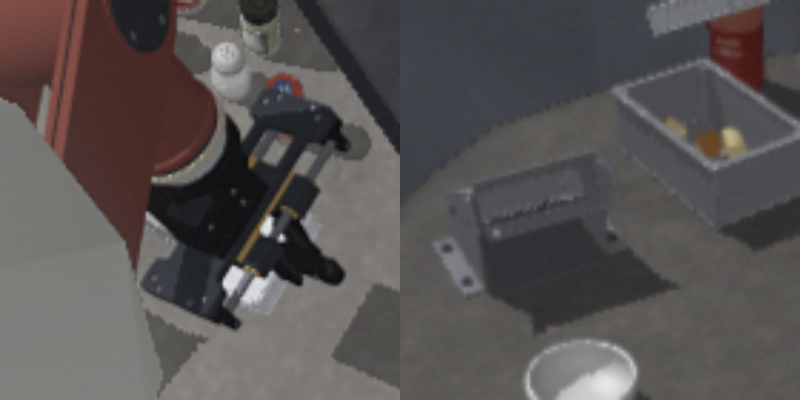

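The right half shows cheese in the pan at (710,140), a clear counter, and the sleeve mouth free at (540,230). The scene camera reads about (+2.5,−3) mm off against the arm, so I correct the sleeve origin to (0.465, 0.267).

```bash
python3 - <<'E'
from h import *
o=np.array([.465,.267,.066]);az=74.4;Ms=(Ro.from_euler('z',az,degrees=True)*Ro.from_euler('y',30,degrees=True)).as_matrix()
tcp,Rt=plan(az,30,[.065,0,0],o+Ms@[-.04,0,.004]);print(tcp.round(4),delta(tcp,Rt),Ms[:,0])
# depth check of sleeve lateral extent (scene), in sleeve frame
C=np.load("s6.npy").reshape(-1,3);C=C[~np.isnan(C[:,0])];L=(C-o)@Ms
k=(abs(L[:,1])<.09)&(L[:,0]>-.03)&(L[:,0]<.12)&(L[:,2]>.018)&(L[:,2]<.06);L=L[k]
for a in np.arange(-.03,.12,.015):
    m=L[(L[:,0]>=a)&(L[:,0]<a+.015)]
    if len(m)>5:print(round(a,3),len(m),np.percentile(m[:,1],[1,99]).round(4),np.percentile(m[:,2],[2,98]).round(3))
E
```

```text
[0.4235 0.1183 0.1817] (array([-0.1414,  0.039 , -0.1271]), array([ 0.02,  0.  , -1.15])) [ 0.2328914   0.83412325 -0.5       ]
-0.03 68 [-0.0613  0.0568] [0.02  0.037]
-0.015 97 [-0.0574  0.0512] [0.02  0.035]
0.0 16 [-0.0524  0.0498] [0.019 0.028]
0.015 6 [-0.0511  0.05  ] [0.019 0.029]
0.03 9 [-0.0509  0.0504] [0.019 0.028]
0.045 7 [-0.0518  0.0498] [0.018 0.024]
0.06 6 [-0.0511  0.0507] [0.019 0.026]
0.075 6 [-0.0462  0.0499] [0.018 0.027]
0.09 24 [-0.0498  0.0495] [0.018 0.022]
```

Call:
jog_arm(deltas=[{"dx": -0.03, "dy": 0.005, "dz": 0, "ax": 0, "ay": 0, "az": -0.2, "jaw": 0}, {"dx": -0.07, "dy": 0.01, "dz": 0, "ax": 0, "ay": 0, "az": -0.5, "jaw": 0}, {"dx": -0.11, "dy": 0.015, "dz": -0.01, "ax": 0, "ay": 0, "az": -0.9, "jaw": 0}, {"dx": -0.135, "dy": 0.02, "dz": -0.03, "ax": 0, "ay": 0, "az": -1.15, "jaw": 0}, {"dx": -0.141, "dy": 0.025, "dz": -0.06, "ax": 0, "ay": 0, "az": -1.15, "jaw": 0}, {"dx": -0.141, "dy": 0.03, "dz": -0.09, "ax": 0, "ay": 0, "az": -1.15, "jaw": 0}, {"dx": -0.1415, "dy": 0.037, "dz": -0.115, "ax": 0, "ay": 0, "az": -1.15, "jaw": 0}, {"dx": -0.1415, "dy": 0.039, "dz": -0.127, "ax": 0, "ay": 0, "az": -1.15, "jaw": 0}, {"dx": -0.1415, "dy": 0.039, "dz": -0.127, "ax": 0, "ay": 0, "az": -1.15, "jaw": 0}])

```text
t: 14.7
tool_pos: [0.4231, 0.1181, 0.1815]
tool_rot: [[0.232, 0.963, -0.135], [0.833, -0.269, -0.484], [-0.502, 0.0, -0.865]]
wrist_force: [0.0, 0.3, -2.1]
opening: 0.0177
gripper_force: 54.9
```

```bash
python3 - <<'E'
from h import *
q=sensors.state();print(q["joint_pos"].round(3),q["tool_pos"].round(4),q["wrist_force"].round(1))
o=np.array([.465,.267,.066]);az=74.4;Ms=(Ro.from_euler('z',az,degrees=True)*Ro.from_euler('y',30,degrees=True)).as_matrix()
R=q["tool_rot"];M=R@np.diag([1,-1,-1]);g=q["tool_pos"]-.019*R[:,2]
lip=g+M@[.065+.0865,0,-.038]
print("lip pred in sleeve",((lip-o)@Ms).round(4),"rot err deg",np.degrees(Ro.from_matrix(Ms.T@M).as_rotvec()).round(2))
for cam in("scene","top"):
  b=snap(cam,cam+"7.png")
  for n in["tray_lip","tray_grip","tray","sleeve","sleeve_mouth","sleeve_stop"]:
    print(n,[(round(d["score"],2),((w(b,d["at"])-o)@Ms).round(4).tolist()) for d in spot_point(cam,n)[:2] if d["score"]>.25])
  C=cloud(b).reshape(-1,3);C=C[~np.isnan(C[:,0])];L=(C-o)@Ms
  for a in np.arange(-.16,.1,.02):
    k=(abs(L[:,1])<.08)&(L[:,0]>a)&(L[:,0]<a+.02)&(L[:,2]>-.004)&(L[:,2]<.045);m=L[k]
    if len(m)>5:print(round(a,3),len(m),np.percentile(m[:,1],[1,99]).round(4),np.percentile(m[:,2],[2,98]).round(3))
f=lambda n,r:cv2.resize(cv2.imread('pics/'+n)[r[0]:r[1],r[2]:r[3]],(400,400))
cv2.imwrite('pics/c7.png',np.hstack([f('top7.png',(100,240,210,350)),f('scene7.png',(140,260,190,310))]))
E
```

```text
[ 0.4    0.119  1.812 -0.404  1.559  0.749] [0.4231 0.1181 0.1815] [ 0.   0.3 -2.1]
lip pred in sleeve [-0.0403  0.0004  0.0033] rot err deg [-0.01  0.15  0.01]
tray_lip []
tray_grip [(0.87, [-0.2076, -0.0003, 0.0423]), (0.26, [-0.4555, -0.2648, -0.1181])]
tray [(0.67, [-0.3932, -0.0554, -0.3047]), (0.6, [-0.1104, 0.0028, -0.0001])]
sleeve [(0.41, [-0.1065, 0.0033, 0.0006])]
sleeve_mouth [(0.91, [0.0014, -0.002, 0.0118]), (0.36, [-0.1093, 0.0379, -0.1412])]
sleeve_stop [(0.58, [0.0938, 0.0007, -0.0039])]
-0.16 25 [-0.0427  0.0463] [0.001 0.021]
-0.14 21 [-0.0257  0.0467] [0.001 0.021]
-0.12 18 [0.0451 0.0462] [0.   0.02]
-0.1 18 [0.0448 0.0472] [0.   0.02]
-0.08 16 [0.0449 0.0467] [0.    0.019]
-0.06 14 [0.0451 0.0467] [0.   0.02]
-0.04 19 [-0.0089  0.0582] [-0.003  0.037]
-0.02 134 [-0.0288  0.0572] [-0.003  0.036]
-0.0 10 [-0.0114  0.0533] [-0.002  0.028]
0.02 25 [0.0324 0.0531] [-0.003  0.029]
0.04 20 [-0.0349  0.0527] [-0.003  0.026]
0.06 28 [-0.0515  0.053 ] [-0.001  0.027]
0.08 145 [-0.052   0.0527] [-0.001  0.021]
tray_lip []
tray_grip [(0.6, [-0.2079, 0.0048, 0.042])]
tray [(0.83, [-0.1078, 0.005, 0.0009]), (0.75, [0.0742, -0.1851, 0.0413])]
sleeve []
sleeve_mouth []
sleeve_stop [(0.71, [0.1029, -0.2121, -0.0013])]
-0.16 26 [-0.0399  0.0483] [0.001 0.025]
-0.14 16 [-0.0159  0.0423] [0.002 0.008]
-0.12 18 [-0.0185  0.0055] [0.001 0.01 ]
```

View pics/c7.png

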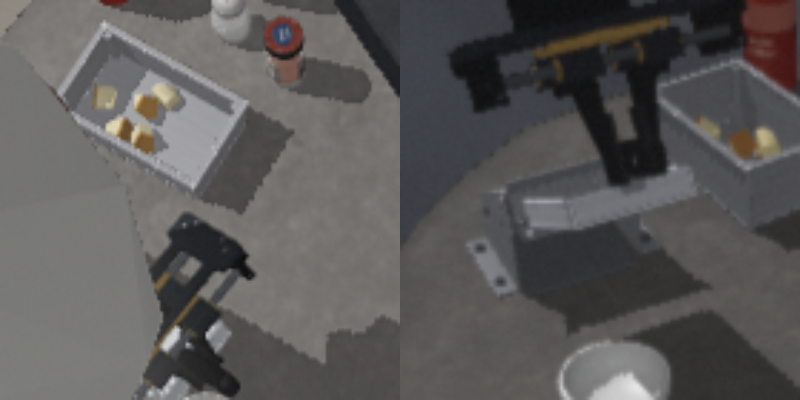

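The left half shows all five chunks in the pan. The right half shows the nose lined up with the sleeve mouth at (530,210). The tray and sleeve centres agree within 1 mm. I start sliding it in.

Call:
jog_arm(deltas=[{"dx": 0.0025, "dy": 0.009, "dz": -0.0035, "ax": 0, "ay": 0, "az": 0, "jaw": 0}, {"dx": 0.005, "dy": 0.0175, "dz": -0.0085, "ax": 0, "ay": 0, "az": 0, "jaw": 0}, {"dx": 0.0072, "dy": 0.026, "dz": -0.0135, "ax": 0, "ay": 0, "az": 0, "jaw": 0}, {"dx": 0.0095, "dy": 0.0343, "dz": -0.0185, "ax": 0, "ay": 0, "az": 0, "jaw": 0}, {"dx": 0.0118, "dy": 0.0426, "dz": -0.0235, "ax": 0, "ay": 0, "az": 0, "jaw": 0}, {"dx": 0.0142, "dy": 0.051, "dz": -0.0285, "ax": 0, "ay": 0, "az": 0, "jaw": 0}, {"dx": 0.0165, "dy": 0.0594, "dz": -0.0335, "ax": 0, "ay": 0, "az": 0, "jaw": 0}, {"dx": 0.0165, "dy": 0.0594, "dz": -0.0335, "ax": 0, "ay": 0, "az": 0, "jaw": 0}])

```text
t: 16.4
tool_pos: [0.4398, 0.1781, 0.1478]
tool_rot: [[0.232, 0.963, -0.134], [0.833, -0.268, -0.484], [-0.502, 0.0, -0.865]]
wrist_force: [0.1, 0.0, -1.8]
opening: 0.0178
gripper_force: 54.9
```

```bash
cat >> h.py <<'E'
def chk():
    q=sensors.state();print(q["t"],q["tool_pos"].round(4),q["wrist_force"].round(1),q["ft_torque"].round(2))
    o=np.array([.465,.267,.066]);Ms=(Ro.from_euler('z',74.4,degrees=True)*Ro.from_euler('y',30,degrees=True)).as_matrix()
    R=q["tool_rot"];M=R@np.diag([1,-1,-1]);g=q["tool_pos"]-.019*R[:,2]
    print("lip",((g+M@[.1515,0,-.038]-o)@Ms).round(4),np.degrees(Ro.from_matrix(Ms.T@M).as_rotvec()).round(2))
    for cam in("scene","top"):
        b=snap(cam)
        for n in["tray_grip","tray","tray_lip"]:
            print(cam,n,[(round(d["score"],2),((w(b,d["at"])-o)@Ms).round(4).tolist()) for d in spot_point(cam,n)[:1] if d["score"]>.25])
E
python3 -c "from h import *;chk()"
```

```text
16.4 [0.4398 0.1781 0.1478] [ 0.1  0.  -1.8] [ 0.3  -0.07 -0.02]
lip [0.0305 0.0004 0.0053] [-0.04  0.13  0.01]
scene tray_grip [(0.94, [-0.1406, -0.001, 0.0423])]
scene tray [(0.66, [-0.0389, 0.0056, 0.0017])]
scene tray_lip []
top tray_grip [(0.46, [-0.1385, 0.0027, 0.0427])]
top tray []
top tray_lip [(0.55, [-0.3969, -0.0511, -0.3047])]
```

Call:
jog_arm(deltas=[{"dx": 0.0023, "dy": 0.0083, "dz": -0.005, "ax": 0, "ay": 0, "az": 0, "jaw": 0}, {"dx": 0.0047, "dy": 0.0167, "dz": -0.01, "ax": 0, "ay": 0, "az": 0, "jaw": 0}, {"dx": 0.007, "dy": 0.025, "dz": -0.015, "ax": 0, "ay": 0, "az": 0, "jaw": 0}, {"dx": 0.0093, "dy": 0.0334, "dz": -0.02, "ax": 0, "ay": 0, "az": 0, "jaw": 0}, {"dx": 0.0116, "dy": 0.0417, "dz": -0.025, "ax": 0, "ay": 0, "az": 0, "jaw": 0}, {"dx": 0.0137, "dy": 0.0492, "dz": -0.0295, "ax": 0, "ay": 0, "az": 0, "jaw": 0}, {"dx": 0.0144, "dy": 0.0517, "dz": -0.031, "ax": 0, "ay": 0, "az": 0, "jaw": 0}, {"dx": 0.0144, "dy": 0.0517, "dz": -0.031, "ax": 0, "ay": 0, "az": 0, "jaw": 0}])

```text
t: 17.8
tool_pos: [0.4542, 0.2295, 0.1172]
tool_rot: [[0.233, 0.963, -0.134], [0.833, -0.269, -0.484], [-0.502, 0.001, -0.865]]
wrist_force: [0.1, -0.1, -2.3]
opening: 0.018
gripper_force: 54.9
```

```bash
python3 -c "from h import *;chk()"
```

```text
17.8 [0.4542 0.2295 0.1172] [ 0.1 -0.1 -2.3] [ 0.33 -0.09 -0.02]
lip [0.092  0.0002 0.0055] [-0.05  0.12 -0.02]
scene tray_grip [(0.83, [-0.0728, -0.002, 0.0413])]
scene tray [(0.74, [0.0208, 0.0032, 0.0021])]
scene tray_lip []
top tray_grip []
top tray []
top tray_lip []
```

Call:
jog_arm(deltas=[{"dx": 0.0003, "dy": 0.001, "dz": -0.002, "ax": 0, "ay": 0, "az": 0, "jaw": 0}, {"dx": 0.0006, "dy": 0.0022, "dz": -0.0038, "ax": 0, "ay": 0, "az": 0, "jaw": 0}, {"dx": 0.001, "dy": 0.0036, "dz": -0.0056, "ax": 0, "ay": 0, "az": 0, "jaw": 0}, {"dx": 0.001, "dy": 0.0036, "dz": -0.0056, "ax": 0, "ay": 0, "az": 0, "jaw": 0}])

```text
t: 18.7
tool_pos: [0.4553, 0.2333, 0.1116]
tool_rot: [[0.233, 0.963, -0.134], [0.833, -0.269, -0.483], [-0.501, 0.001, -0.865]]
wrist_force: [0.6, 0.8, -2.7]
opening: 0.0172
gripper_force: 54.9
```

Call:
jog_arm(deltas=[{"dx": 0.0005, "dy": 0.0017, "dz": -0.001, "ax": 0, "ay": 0, "az": 0, "jaw": 0}, {"dx": 0.0007, "dy": 0.0025, "dz": -0.0015, "ax": 0, "ay": 0, "az": 0, "jaw": 0}, {"dx": 0.0007, "dy": 0.0025, "dz": -0.0015, "ax": 0, "ay": 0, "az": 0, "jaw": 0}])

```text
t: 19.08
tool_pos: [0.4555, 0.2346, 0.1109]
tool_rot: [[0.233, 0.963, -0.135], [0.832, -0.27, -0.485], [-0.504, 0.001, -0.864]]
wrist_force: [-2.7, -3.8, 3.5]
opening: 0.0175
gripper_force: 54.9
```

Call:
jog_arm(deltas=[{"dx": 0.0005, "dy": 0.0017, "dz": -0.001, "ax": 0, "ay": 0, "az": 0, "jaw": 0}, {"dx": 0.0005, "dy": 0.0017, "dz": -0.001, "ax": 0, "ay": 0, "az": 0, "jaw": 0}])

```text
t: 19.32
tool_pos: [0.4554, 0.2348, 0.111]
tool_rot: [[0.233, 0.963, -0.137], [0.83, -0.271, -0.488], [-0.507, 0.0, -0.862]]
wrist_force: [-6.5, -10.2, 10.2]
opening: 0.0177
gripper_force: 54.9
```

```bash
python3 -c "from h import *;chk()"
```

```text
19.325 [0.4554 0.2348 0.111 ] [ -6.5 -10.2  10.2] [-1.74  1.05 -0.33]
lip [0.0998 0.0004 0.0019] [ 0.06  0.49 -0.1 ]
scene tray_grip [(0.88, [-0.0686, -0.0012, 0.0398])]
scene tray [(0.74, [0.0314, 0.0013, -0.0037])]
scene tray_lip [(0.52, [0.0324, 0.0048, -0.001])]
top tray_grip [(0.28, [0.0702, -0.1814, 0.0415])]
top tray []
top tray_lip [(0.74, [-0.457, -0.2653, -0.1208])]
```

Call:
jog_arm(deltas=[{"dx": -0.0006, "dy": -0.002, "dz": 0.0008, "ax": 0, "ay": 0, "az": 0, "jaw": 0}, {"dx": -0.0006, "dy": -0.002, "dz": 0.0008, "ax": 0, "ay": 0, "az": 0, "jaw": 0}, {"dx": -0.0006, "dy": -0.002, "dz": 0.0008, "ax": 0, "ay": 0, "az": 0, "jaw": 0.4}, {"dx": -0.0006, "dy": -0.002, "dz": 0.0008, "ax": 0, "ay": 0, "az": 0, "jaw": 0.5}, {"dx": -0.0006, "dy": -0.002, "dz": 0.0008, "ax": 0, "ay": 0, "az": 0, "jaw": 0.5}, {"dx": -0.0006, "dy": -0.002, "dz": 0.0008, "ax": 0, "ay": 0, "az": 0, "jaw": 0.5}])

```text
t: 20.48
tool_pos: [0.4559, 0.2354, 0.1099]
tool_rot: [[0.233, 0.963, -0.134], [0.833, -0.269, -0.483], [-0.501, 0.001, -0.865]]
wrist_force: [-0.4, 1.0, 0.4]
opening: 0.042
gripper_force: 0.0
```

```bash
python3 -c "from h import *;chk()"
```

```text
20.475 [0.4559 0.2354 0.1099] [-0.4  1.   0.4] [0.19 0.02 0.01]
lip [0.101  0.0002 0.0024] [-0.06  0.08 -0.02]
scene tray_grip [(0.61, [-0.0647, -0.0016, 0.0398])]
scene tray [(0.82, [0.0317, 0.0042, -0.0005])]
scene tray_lip []
top tray_grip []
top tray []
top tray_lip [(0.7, [0.1127, -0.1914, 0.0075])]
```

Released without force. I retract along the tool axis, then go up and back.

Call:
jog_arm(deltas=[{"dx": 0.0015, "dy": 0.005, "dz": 0.009, "ax": 0, "ay": 0, "az": 0, "jaw": 0.5}, {"dx": 0.0055, "dy": 0.0195, "dz": 0.0345, "ax": 0, "ay": 0, "az": 0, "jaw": 0.5}, {"dx": 0.011, "dy": 0.039, "dz": 0.069, "ax": 0, "ay": 0, "az": 0, "jaw": 0.5}, {"dx": 0.015, "dy": 0.05, "dz": 0.11, "ax": 0, "ay": 0, "az": 0, "jaw": 0.5}, {"dx": 0.01, "dy": 0.02, "dz": 0.15, "ax": 0, "ay": 0, "az": 0, "jaw": 0.5}, {"dx": 0, "dy": -0.03, "dz": 0.17, "ax": 0, "ay": 0, "az": 0, "jaw": 0.5}, {"dx": -0.01, "dy": -0.09, "dz": 0.18, "ax": 0, "ay": 0, "az": 0, "jaw": 0.5}, {"dx": -0.01, "dy": -0.14, "dz": 0.18, "ax": 0, "ay": 0, "az": 0, "jaw": 0.5}, {"dx": -0.01, "dy": -0.18, "dz": 0.18, "ax": 0, "ay": 0, "az": 0, "jaw": 0.5}, {"dx": -0.01, "dy": -0.18, "dz": 0.18, "ax": 0, "ay": 0, "az": 0, "jaw": 0.5}])

```text
t: 22.12
tool_pos: [0.4457, 0.0535, 0.2911]
tool_rot: [[0.237, 0.962, -0.134], [0.832, -0.272, -0.483], [-0.501, 0.003, -0.865]]
wrist_force: [0.4, -0.4, -0.3]
opening: 0.0434
gripper_force: 0.0
```

```bash
python3 - <<'E'
from h import *
chk()
snap("top","top9.png");b=snap("scene","s9.png")
o=np.array([.465,.267,.066]);Ms=(Ro.from_euler('z',74.4,degrees=True)*Ro.from_euler('y',30,degrees=True)).as_matrix()
L=(cloud(b).reshape(-1,3)-o)@Ms
k=(abs(L[:,1])<.015)&(L[:,0]>-.12)&(L[:,0]<-.02)&(L[:,2]>.02)&(L[:,2]<.06)
print("grip x range",np.percentile(L[k,0],[1,99]),"y",np.percentile(L[k,1],[1,99]),"z",np.percentile(L[k,2],[1,99]))
for n in["pan","pan_rim","ramekin","spice_jar","cutter"]: print(n,[np.round(w(b,d["at"]),3).tolist() for d in spot_point("scene",n)[:1]])
f=lambda n,r:cv2.resize(cv2.imread('pics/'+n)[r[0]:r[1],r[2]:r[3]],(400,400))
cv2.imwrite('pics/c9.png',np.hstack([f('top9.png',(100,240,210,350)),f('s9.png',(140,280,190,330))]))
E
```

```text
22.125 [0.4457 0.0535 0.2911] [ 0.4 -0.4 -0.3] [0.22 0.02 0.02]
lip [-0.1437 -0.0395  0.0704] [-0.03  0.07 -0.25]
scene tray_grip [(0.66, [-0.068, 0.0004, 0.0392])]
scene tray [(0.65, [0.034, 0.0025, -0.0025])]
scene tray_lip []
top tray_grip []
top tray [(0.31, [-0.1144, 0.0394, -0.1404])]
top tray_lip []
grip x range [-0.10502896 -0.03254604] y [-0.00911681  0.00877135] z [0.02028888 0.04949281]
pan [[0.67, 0.298, -0.001]]
pan_rim [[0.674, 0.29, 0.066]]
ramekin [[0.384, 0.114, 0.001]]
spice_jar [[0.782, 0.188, 0.0]]
cutter [[0.389, -0.22, 0.0]]
```

View pics/c9.png

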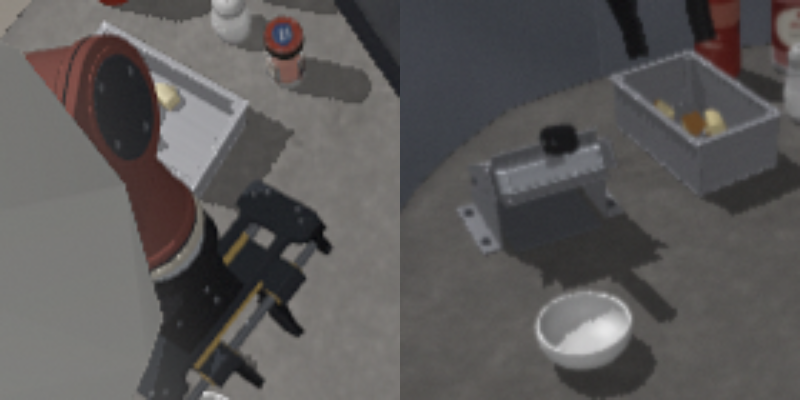

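The right half shows the tray seated in the sleeve with its grip at (558,138) and the pan and ramekin where they were. The measured grip range (−0.105 to −0.033 m in the sleeve frame) matches the home position within a few millimetres.

```bash
python3 -c "from h import *;print(bot.job_done())"
```

```text
the job is handed in; nothing more can be done
None
```

All five cheese chunks are in the pan, which still stands in its place; the empty tray sits against the stop in its sleeve, released, and I handed the job in at about 22 s of the 59 s allowed.

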